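# Bring the matching compound jar to the front of the carousel and hold it

## Robot

A 7-joint arm with a two-finger parallel gripper is mounted at the origin on the work surface. World frame = base frame: x ahead of the robot, y to its left, z up, the work surface at z = 0. Lengths are in m, angles in rad, forces in N, time in s.
With the tool pointing down it reaches from about 0.425 to 1.025 m from the base axis. Payload 9.4 kg.
Tool frame: the origin (TCP) lies at the very end of the fingers, on their centre line; the grasp point (between the pads) lies 19 mm behind it; z points along the fingers, y is the line along which they close (so a half turn about z gives the same grasp; the last joint's range is limited). The gripper opens to 93 mm and grips with 3 to 60 N. Pads are 15 mm wide; open, the fingers measure 128 mm over their backs; the gripper's body (75 mm by 188 mm) begins 65 mm behind the grasp point.
Start: joints at [-1.26, 0.599, -0.003, 1.599, 0.002, 0.943, -0.08], TCP at [0.274, 0.671, 0.219] pointing down, gripper open.
Joint ranges: [-2.57, 2.57], [-0.35, 1.97], [-1.29, 1.29], [0.11, 2.56], [-1.05, 4.19], [0.11, 1.86], [-2.63, 2.63]. Speed limits (rad/s): [2.22, 2.22, 3.01, 3.01, 3.14, 3.14, 3.14].

## Interface

Orientations are given as a unit quaternion [w, x, y, z].
In Python, from rig import r gives the robot as it stands. The module is installed in compiled form; this text tells all that it offers.
- The arm moves only by the shell command python3 -m jog 'ROWS' [FORCE]. ROWS is JSON, a list of rows, each a list of 7 numbers: the shift along the tool's x, y, z in mm, then the turn, a rotation vector about the tool's x, y, z in rad, then the gripper's target within -1 to 1 (fully open at 1, half-way at 0, shut at -1). In form: [[tx, ty, tz, rx, ry, rz, fingers], ...]. A call has 1 to 10 rows; each row is the pose to reach, as a shift and turn from the pose commanded when the call began, along the tool's axes at that moment; what a row does not reach only later rows make up. A row lasts 1/12 s, in which the tool goes at most 41.7 mm and 7.16 degrees, less where a joint would pass 70% of its speed; a pose out of reach is approached as far as the arm can. A call with a gripper value outside its range is refused whole. The fingers move at their own pace and stop on an object; FORCE is the grip in N (left out, the last holds). Time passes only in rows, so rows that repeat a pose let the fingers close. It gives the time, the measured TCP pose, the force, the opening and the grip force at its end, in the units of the state.
- r.read_state(): the state, without advancing time (a new reading comes with each control period).
- r.get_image(name): name is "side" or "top" or "wrist"; returns a dict with "color" (384x512x3 uint8, red, green, blue), "K" (3x3 intrinsics, pixels), "rvec" (rotation vector, rad) and "tvec" (3), from world to camera coordinates, as OpenCV has them; the wrist camera has in their place "hand_eye" (4x4, takes a point from camera to tool coordinates, whose origin is the TCP and whose axes are the flange's). Camera axes: x right, y down, z forward; pixel columns grow to the right and rows downward; lengths in m; the calibration is good to about 2 mm. A picture is of the moment at which its call begins: read the wrist's pose just before it. There is no depth.
- r.hand_in(): hands the job in; it is judged then, once.
The state is a dict: "time_s": time; "joint_pos": joint angles; "qd": joint speeds; "joint_efforts": joint torques, N m; "position": TCP position; "tcp_rot": TCP orientation; "contact_force": force on the tool from outside, world axes, zero at the start; "torque": the same for the moment, N m; "width": finger opening in m; "finger_force": force on a finger pad.
Only numpy, scipy, OpenCV 4.12 (cv2) and the standard library are available. Lean on these libraries where they do the work, as an engineer would, in place of code of your own. Each camera call takes 0.05 s, during which the arm holds its last target. There are 200 camera calls.

## Task

One sanding drum stands on the green job stand; look at the colour of its top. Take hold of the jar carousel, turn it gently until the jar with the lid of that colour stands squarely at the black arrow on the foot, and keep hold of the turntable with the gripper so that it stays still while a colleague unscrews the lid: finish while still holding it, do not let go. Leave the drums and everything else on the bench where they are.

Things in the scene. Friction and masses are not known exactly. Their poses are not given: they have to be found in the camera images.
- carousel_base: Fixed dark steel foot of the jar carousel, 200 mm across, lying on the bench; origin on the rotation axis at bench height. Its -x axis points along the black arrow: that is the carousel's front.
- pointer (a point): Outer tip of the flat black arrow (12 mm high, an 18 mm wide bar ending in a diamond head 57 mm long and wide) fixed to the foot and sticking out from under the turntable, 200 mm from the rotation axis. The direction from the axis to this tip is the front.
- turntable: The part of the carousel that turns: aluminium disc 250 mm across, 12 mm thick, its underside 28 mm above the bench (the origin, on the vertical rotation axis), with three jars and a turning knob fixed to it. Turns both ways with very little friction (0.02 N m; it coasts) and more than half a turn either way from any start. Around it: knob towards its own -x, red jar +y, yellow jar +x, blue jar -y. A steel ball of 32 mm on the centre column tops out 129 mm above the bench.
- knob_top (a point): Centre of the top of the turning knob: an upright black cylinder 22 mm in diameter and 40 mm tall on a 12 mm steel stem, 90 mm from the rotation axis. Its top is 165 mm above the bench, its lower end 125 mm; the jars' lids are lower (112 mm). Fixed upright to the turntable; being round, it can turn between gripper pads as it goes round.
- jar_red (a point): Centre of the top of the red jar's lid: closed white jar with red lid and red band, 58 mm across, 72 mm tall, fixed to the turntable 80 mm from the rotation axis; lid top 112 mm above the bench.
- jar_yellow (a point): Centre of the top of the yellow jar's lid: closed white jar with yellow lid and yellow band, 58 mm across, 72 mm tall, fixed to the turntable 80 mm from the rotation axis; lid top 112 mm above the bench.
- jar_blue (a point): Centre of the top of the blue jar's lid: closed white jar with blue lid and blue band, 58 mm across, 72 mm tall, fixed to the turntable 80 mm from the rotation axis; lid top 112 mm above the bench.
- job_stand: Fixed square green plate, 120 x 120 x 12 mm, to the robot's left, with one round steel nest (lip 10 mm high) in which one sanding drum stands; origin under its centre.
- nest (a point): Centre of the nest on the green job stand, 12 mm above the bench: the underside of the drum on the stand is centred here.
- drum_rack: Fixed grey plate, 220 x 100 x 12 mm, to the robot's right, with two nests 110 mm apart, in which the two drums not in use stand; origin under its centre.
- drum_red: Loose sanding drum, brown, 70 mm across and 65 mm tall with its hub, with a red top flange; stands upright on the green job stand or on the grey rack; origin at the centre of its underside. Leave where it is.
- drum_yellow: Loose sanding drum, brown, 70 mm across and 65 mm tall with its hub, with a yellow top flange; stands upright on the green job stand or on the grey rack; origin at the centre of its underside. Leave where it is.
- drum_blue: Loose sanding drum, brown, 70 mm across and 65 mm tall with its hub, with a blue top flange; stands upright on the green job stand or on the grey rack; origin at the centre of its underside. Leave where it is.
- oil_bottle: Grey oil bottle, 60 mm across, 150 mm tall, back left of the carousel; origin under its centre. Leave alone.
- wrench: Wrench lying on the bench behind the carousel. Leave alone.
- sanding_block: Cork sanding block 80 x 50 x 30 mm, front left; origin under its centre. Leave alone.
- bolt_cup: Aluminium cup, 76 mm across, 70 mm tall, back right; origin under its centre. Leave alone.
Not all that is in view belongs to the job. Leave any turquoise look-alike of the drum_red alone. Several things have the shape of the job_stand; the one meant has the colours described above.

How it is judged:
At the end, for the whole second after the job is handed in: The jar whose lid colour matches the drum on the green job stand is at the black arrow, its centre within 12 mm to either side of the arrow's line (about 8 degrees of turn); the gripper's fingers still hold the turntable (contact force above 1 N) and it stands still (below 0.08 rad/s) (((horizontal distance between drum_red and nest below 0.02 m and x of jar_red in the frame of carousel_base below -0.07 m and y of jar_red in the frame of carousel_base between -0.012 and 0.012 m) or (horizontal distance between drum_yellow and nest below 0.02 m and x of jar_yellow in the frame of carousel_base below -0.07 m and y of jar_yellow in the frame of carousel_base between -0.012 and 0.012 m) or (horizontal distance between drum_blue and nest below 0.02 m and x of jar_blue in the frame of carousel_base below -0.07 m and y of jar_blue in the frame of carousel_base between -0.012 and 0.012 m)) and contact force between the fingers and turntable above 1 N and angular speed of turntable below 0.08 rad/s); the arm keeps its last pose, push and grip.
It fails at once if the turntable is spun fast (over 3 rad/s) instead of turned gently (angular speed of turntable above 3 rad/s).
It fails at once if a sanding drum is moved by more than 20 mm (distance of any of drum_red, drum_yellow, drum_blue from where it was at the start of the episode above 0.02 m).
It fails at once if the bottle, wrench, sanding block or cup is moved by more than 20 mm (distance of any of oil_bottle, wrench, sanding_block, bolt_cup from where it was at the start of the episode above 0.02 m).
It also fails if it takes over 40 s, if anything falls off the work surface, if the arm or the gripper's body presses on something with over 40 N, if the wrist force passes 120 N, or if a joint passes its speed limit or range.

## Working session

There is one attempt and no reset: what is moved stays moved. The work goes in short steps, Python scripts to look and compute and a shell command to move; the robot and the scene stay as the last step left them, time stands still between calls to the robot, and variables do not carry over. Pictures are saved under pics/ and viewed, at most 10 in all, crops included, and the job is handed in when it is done.

```bash
mkdir -p pics; cat > h.py <<'E'
import numpy as np, cv2
from scipy.spatial.transform import Rotation as R
from rig import r
def cam(n):
    s=r.read_state(); d=r.get_image(n); K=np.array(d["K"],float)
    if n=="wrist":
        q=s["tcp_rot"]; T=np.eye(4); T[:3,:3]=R.from_quat([q[1],q[2],q[3],q[0]]).as_matrix(); T[:3,3]=s["position"]
        M=T@np.array(d["hand_eye"])
    else:
        M=np.eye(4); Rm=cv2.Rodrigues(np.array(d["rvec"],float))[0]; M[:3,:3]=Rm.T; M[:3,3]=-Rm.T@np.array(d["tvec"],float).ravel()
    return d["color"],K,M
def cast(K,M,u,v,z):
    d=M[:3,:3]@np.linalg.solve(K,[u,v,1.]); return M[:3,3]+d*(z-M[2,3])/d[2]
def proj(K,M,p):
    c=M[:3,:3].T@(np.asarray(p)-M[:3,3]); w=K@c; return w[:2]/w[2]
def save(n,im): cv2.imwrite("pics/"+n,cv2.cvtColor(im,cv2.COLOR_RGB2BGR))
E
python3 - <<'E'
from h import *
for n in("top","side"):
    im,K,M=cam(n); save(n+"0.png",im); np.savez(n+"0.npz",im=im,K=K,M=M); print(n,K.tolist(),M.round(3).tolist())
s=r.read_state(); print({k:np.round(v,3).tolist() for k,v in s.items()})
E
```

```text
top [[424.9606304900196, 0.0, 264.214115567217], [0.0, 424.9606304900196, 193.51537519061006], [0.0, 0.0, 1.0]] [[-0.025, -0.995, 0.097, 0.427], [-1.0, 0.025, -0.001, 0.099], [-0.001, -0.097, -0.995, 1.581], [0.0, 0.0, 0.0, 1.0]]
side [[415.8563806100154, 0.0, 253.57171258969697], [0.0, 415.8563806100154, 193.20273041975992], [0.0, 0.0, 1.0]] [[-0.993, -0.085, 0.083, 0.44], [-0.116, 0.555, -0.824, 1.469], [0.024, -0.828, -0.561, 1.048], [0.0, 0.0, 0.0, 1.0]]
{'time_s': 0.1, 'joint_pos': [-1.26, 0.6, -0.003, 1.6, 0.002, 0.943, -0.08], 'qd': [0.0, -0.001, -0.0, -0.001, 0.002, -0.001, -0.001], 'joint_efforts': [0.004, -76.656, 1.502, -25.294, -0.052, 0.014, 0.0], 'position': [0.274, 0.671, 0.218], 'tcp_rot': [-0.0, 0.193, 0.981, -0.001], 'contact_force': [-0.181, -0.441, -0.232], 'torque': [-0.019, -0.015, 0.016], 'finger_force': 0.0, 'width': 0.093}
```

View pics/top0.png

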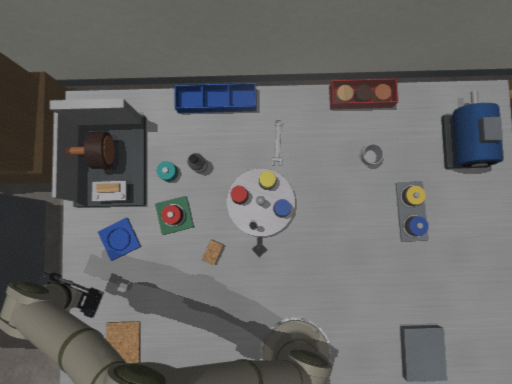

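View pics/side0.png

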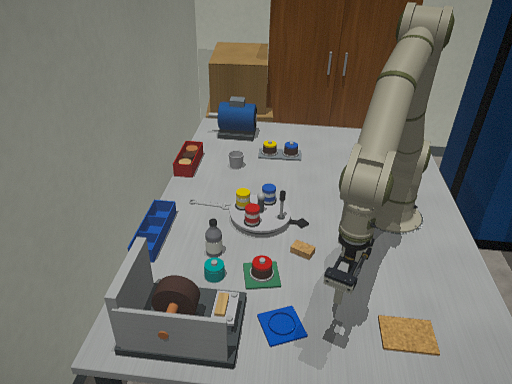

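The top view shows a red-topped drum on the green stand at (173,214), so the red jar lid at (239,195) is the target. Its arrow tip is at (260,256) and the black knob at (253,226). Possible confusions:
- **Drum:** turquoise look-alike (166,171), and the rack drums, yellow (415,195) and blue (418,226).
- **Stand:** blue plate (119,239).
- **Knob:** its shadow and stem near (260,238), and the bottle cap (196,160).

I choose the green stand, the red lid and the tall black cylinder. Next I measure both views.

```bash
python3 - <<'E'
from h import *
D={n:np.load(n+"0.npz") for n in("top","side")}
def blobs(im,f,box,mina=15):
    h=cv2.cvtColor(im,cv2.COLOR_RGB2HSV).astype(int); m=f(h[...,0],h[...,1],h[...,2]).astype(np.uint8)
    k=np.zeros_like(m); x0,y0,x1,y1=box; k[y0:y1,x0:x1]=1
    n,l,st,c=cv2.connectedComponentsWithStats(m*k)
    return [(st[i,:].tolist(),c[i].round(1).tolist()) for i in range(1,n) if st[i,4]>=mina]
t=D["top"]
F={"red":lambda h,s,v:((h<8)|(h>172))&(s>150)&(v>80),"yel":lambda h,s,v:(h>22)&(h<35)&(s>150)&(v>80),"blu":lambda h,s,v:(h>105)&(h<130)&(s>130)&(v>50)}
for c,f in F.items():
    for st,p in blobs(t["im"],f,(220,160,305,240)): print(c,st,p,cast(t["K"],t["M"],*p,.112).round(4))
for n,box in(("top",(235,210,285,265)),("side",(270,180,315,235))):
    for b in blobs(D[n]["im"],lambda h,s,v:v<55,box,10): print(n,"dark",b)
for st,p in blobs(t["im"],F["red"],(150,190,200,240)): print("drum red",st,p,cast(t["K"],t["M"],*p,.07).round(4))
for st,p in blobs(t["im"],lambda h,s,v:(s<40)&(v>150),(222,165,300,240),200): print("disc",st)
a=cv2.resize(t["im"][150:270,150:310],None,fx=5,fy=5,interpolation=cv2.INTER_CUBIC)
save("crop.png",a)
E
```

```text
red [232, 187, 15, 15, 176] [238.5, 193.9] [0.5715 0.1865 0.112 ]
blu [275, 201, 15, 14, 164] [281.8, 207.5] [0.5205 0.0374 0.112 ]
top dark ([251, 223, 5, 5, 17], [252.9, 225.1])
side dark ([280, 191, 5, 10, 46], [282.1, 195.5])
side dark ([288, 219, 21, 9, 94], [299.0, 222.4])
drum red [162, 206, 19, 18, 226] [171.2, 214.3] [0.5087 0.4297 0.07  ]
disc [227, 169, 67, 67, 2263]
```

View pics/crop.png

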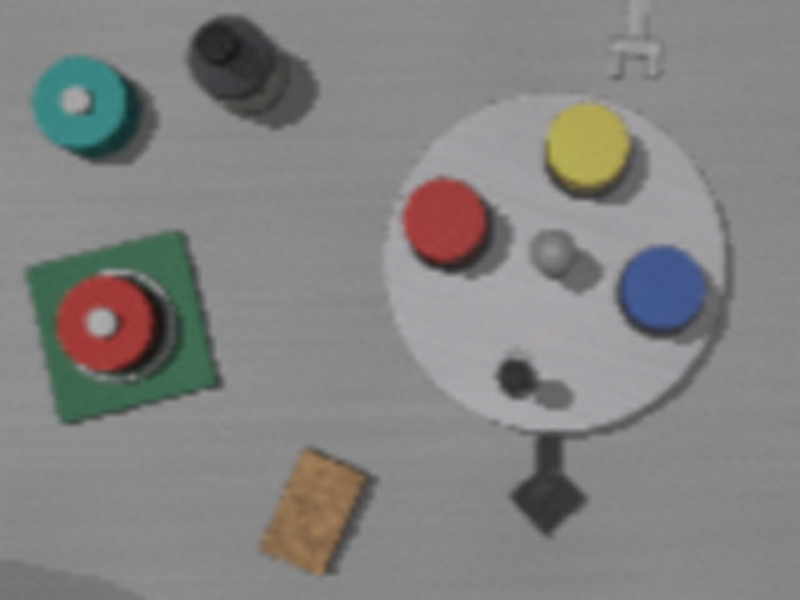

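The crop confirms the choices: red drum on the green stand, red lid at crop (446,222), knob top at (516,378), arrow tip at (548,535).

```bash
python3 - <<'E'
from h import *
t=np.load("top0.npz");s=np.load("side0.npz")
c=lambda u,v,z:cast(t["K"],t["M"],u,v,z)
k=c(253.0,225.3,.165);tip=c(259.6,256.8,.012);red=c(238.5,193.9,.112);blu=c(281.8,207.5,.112);yel=c(150+588/5,150+145/5,.112);ball=c(150+553/5,150+251/5,.117)
C=((red+blu)/2)[:2]; print("knob",k,"tip",tip,"yel",yel,"ball",ball,"C",C)
print("knob side cast",cast(s["K"],s["M"],282.1,191,.165))
for n,p in(("knob",k),("tip",tip),("red",red),("blu",blu),("yel",yel)):
    d=p[:2]-C; print(n,np.hypot(*d).round(4),np.degrees(np.arctan2(d[1],d[0])).round(1))
S=r.read_state();q=S["tcp_rot"];Rm=R.from_quat([q[1],q[2],q[3],q[0]]).as_matrix()
print(Rm.round(3)); print("shift mm to above knob",Rm.T@(np.r_[k[:2],.215]-S["position"])*1e3)
E
```

```text
knob [0.46022942 0.13707454 0.165     ] tip [0.34835703 0.11955621 0.012     ] yel [0.62118015 0.08406458 0.112     ] ball [0.54725117 0.11018296 0.117     ] C [0.5460027  0.11194209]
knob side cast [0.46519721 0.13919412 0.165     ]
knob 0.0894 163.7
tip 0.1978 177.8
red 0.0788 71.1
blu 0.0788 -108.9
yel 0.0802 -20.3
[[-0.926  0.378 -0.   ]
 [ 0.378  0.926 -0.001]
 [-0.    -0.001 -1.   ]]
shift mm to above knob [-374.15353254 -423.69856513    3.47724429]
```

```bash
python3 -m jog '[[-28,-32,0,0,0,0,0.2],[-56,-63,0,0,0,0,0.2],[-84,-95,0,0,0,0,0.2],[-112,-127,0,0,0,0,0.2],[-140,-158,0,0,0,0,0.2],[-168,-190,0,0,0,0,0.2],[-196,-222,0,0,0,0,0.2],[-224,-254,0,0,0,0,0.2],[-252,-285,0,0,0,0,0.2],[-280,-317,0,0,0,0,0.2]]' 30
python3 -m jog '[[-24,-27,0,0,0,0,0.2],[-48,-54,0,0,0,0,0.2],[-72,-81,0,0,0,0,0.2],[-94,-107,0,0,0,0,0.2],[-94,-107,0,0,0,0,0.2],[-94,-107,0,0,0,0,0.2],[-94,-107,0,0,0,0,0.2]]'
python3 - <<'E'
from h import *
im,K,M=cam("wrist"); save("w0.png",im); S=r.read_state(); print(S["position"],S["tcp_rot"],S["joint_pos"])
print(proj(K,M,[.460,.137,.165]),proj(K,M,[.465,.139,.165])); np.savez("w0.npz",im=im,K=K,M=M)
E
```

```text
time_s: 0.93
position: [0.4116, 0.2758, 0.2186]
tcp_rot: [0.0, 0.193, 0.981, -0.0]
contact_force: [0.4, 0.7, -0.2]
width: 0.0557
finger_force: 0.0
time_s: 1.52
position: [0.4579, 0.1437, 0.2185]
tcp_rot: [-0.0, 0.193, 0.981, 0.0]
contact_force: [0.5, 0.4, -0.1]
width: 0.0558
finger_force: 0.0
[0.45767228 0.14431455 0.21853397] [-1.60056907e-04  1.92029616e-01  9.81389103e-01  1.72628290e-04] [-0.45020227  0.30816434  0.03440934  2.14857451 -0.01722755  0.68516191
  0.78026475]
[252.18446852 227.81465689] [257.41791888 232.83455576]
```

View pics/w0.png

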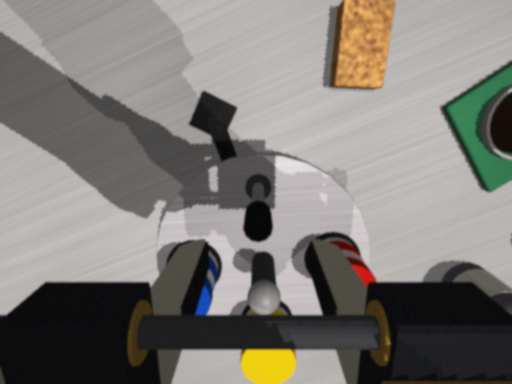

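The wrist view shows the knob as a dark blob, with its top at about (258,227), between the open fingers. The arrow head is at (213,115).

```bash
python3 - <<'E'
from h import *
t=np.load("w0.npz");g=t["im"].max(2)
m=(g<45).astype(np.uint8);m[:195]=0;m[245:]=0;m[:,:235]=0;m[:,285:]=0
ys,xs=np.nonzero(m);print(xs.min(),xs.max(),ys.min(),ys.max(),[(y,xs[ys==y].min(),xs[ys==y].max()) for y in range(198,244,4) if (ys==y).any()])
for v in(225,228): k=cast(t["K"],t["M"],258,v,.165);print(k)
S=r.read_state();q=S["tcp_rot"];Rm=R.from_quat([q[1],q[2],q[3],q[0]]).as_matrix()
print(Rm.T@(np.r_[k[:2],.128]-S["position"])*1e3)
pr=[proj(t["K"],t["M"],k-[0,0,d]) for d in(0,.04)];print(pr)
E
```

```text
244 271 195 240 [(202, np.int64(252), np.int64(264)), (206, np.int64(247), np.int64(268)), (210, np.int64(247), np.int64(268)), (214, np.int64(246), np.int64(269)), (218, np.int64(246), np.int64(270)), (222, np.int64(245), np.int64(270)), (226, np.int64(245), np.int64(271)), (230, np.int64(245), np.int64(270)), (234, np.int64(246), np.int64(269)), (238, np.int64(251), np.int64(265))]
[0.45958191 0.14167153 0.165     ]
[0.46170745 0.14080103 0.165     ]
[-5.0963022  -1.75860368 90.53155136]
[array([258., 228.]), array([258.09292572, 210.25242225])]
```

```bash
python3 -m jog '[[-5,-2,20,0,0,0,0.2],[-5,-2,50,0,0,0,0.2],[-5,-2,75,0,0,0,0.2],[-5,-2,88,0,0,0,0.2],[-5,-2,90,0,0,0,0.2],[-5,-2,90,0,0,0,-1],[-5,-2,90,0,0,0,-1],[-5,-2,90,0,0,0,-1],[-5,-2,90,0,0,0,-1],[-5,-2,90,0,0,0,-1]]' 30
python3 -m jog '[[0,0,0,0,0,0,-1],[0,0,0,0,0,0,-1],[0,0,0,0,0,0,-1],[0,0,0,0,0,0,-1]]' 30
python3 - <<'E'
from h import *
C=np.array([.5465,.1115])
S=r.read_state();p=S["position"];q=S["tcp_rot"];Rm=R.from_quat([q[1],q[2],q[3],q[0]]).as_matrix()
d=p[:2]-C;rr=np.hypot(*d);a=np.arctan2(d[1],d[0]);print(p,rr,np.degrees(a),S["width"],S["finger_force"])
for k in range(0,112,6):
    b=a+np.radians(k);x=C+rr*np.array([np.cos(b),np.sin(b)]);print(k,(Rm.T@np.r_[x-p[:2],0]*1e3).round(1)[:2])
E
```

```text
time_s: 2.4
position: [0.4623, 0.1397, 0.1295]
tcp_rot: [0.001, 0.193, 0.981, 0.0]
contact_force: [0.6, 0.7, 0.7]
width: 0.0273
finger_force: 0.0
time_s: 2.73
position: [0.4623, 0.1396, 0.1293]
tcp_rot: [0.0, 0.193, 0.981, 0.0]
contact_force: [-1.4, 0.1, 7.6]
width: 0.0216
finger_force: 30.0
[0.46226109 0.13960773 0.12929491] 0.08880449621335199 161.54785343738365 0.021619702414619062 30.001966059207916
0 [0. 0.]
6 [-1.1 -9.2]
12 [ -3.2 -18.3]
18 [ -6.1 -27.1]
24 [-10.  -35.5]
30 [-14.8 -43.5]
36 [-20.4 -51. ]
42 [-26.7 -57.8]
48 [-33.7 -63.9]
54 [-41.3 -69.3]
60 [-49.4 -73.8]
66 [-57.9 -77.5]
72 [-66.8 -80.2]
78 [-75.9 -82. ]
84 [-85.2 -82.9]
90 [-94.5 -82.8]
96 [-103.7  -81.7]
102 [-112.7  -79.6]
108 [-121.5  -76.6]
```

```bash
python3 -m jog '[[0,-3,0,0,0,0,-1],[-1.1,-9.2,0,0,0,0,-1],[-3.2,-18.3,0,0,0,0,-1],[-6.1,-27.1,0,0,0,0,-1],[-10,-35.5,0,0,0,0,-1],[-14.8,-43.5,0,0,0,0,-1],[-20.4,-51,0,0,0,0,-1],[-24,-55,0,0,0,0,-1],[-26.7,-57.8,0,0,0,0,-1],[-26.7,-57.8,0,0,0,0,-1]]' 30
python3 - <<'E'
from h import *
C=np.array([.5465,.1115])
S=r.read_state();p=S["position"];q=S["tcp_rot"];Rm=R.from_quat([q[1],q[2],q[3],q[0]]).as_matrix()
d=p[:2]-C;print(p,np.hypot(*d),np.degrees(np.arctan2(d[1],d[0])))
im,K,M=cam("top");save("t1.png",cv2.resize(im[150:270,150:310],None,fx=4,fy=4,interpolation=cv2.INTER_CUBIC))
E
```

```text
time_s: 3.57
position: [0.4657, 0.0756, 0.1293]
tcp_rot: [0.001, 0.193, 0.981, 0.001]
contact_force: [0.4, 1.8, 6.7]
width: 0.0216
finger_force: 30.0
[0.46572634 0.07555088 0.12929174] 0.08841223807635103 -156.00807061662138
```

View pics/t1.png

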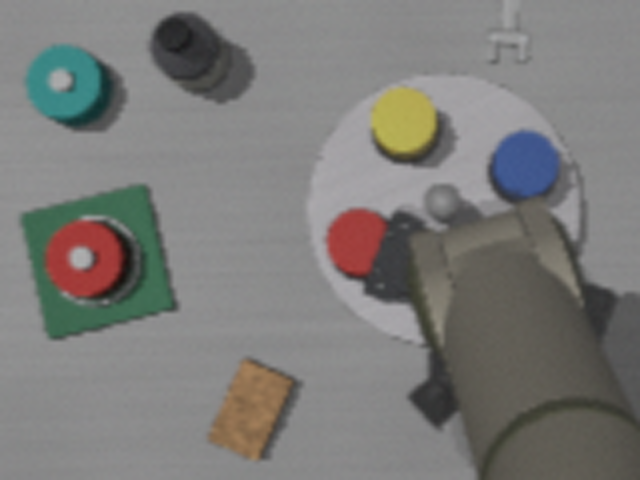

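The turn is working: the red jar has moved to crop (358,242) and is heading towards the arrow. I continue the arc.

```bash
python3 -m jog '[[-3,-3,0,0,0,0,-1],[-7,-6.1,0,0,0,0,-1],[-14.6,-11.5,0,0,0,0,-1],[-22.7,-16,0,0,0,0,-1],[-31.2,-19.7,0,0,0,0,-1],[-40.1,-22.4,0,0,0,0,-1],[-49.2,-24.2,0,0,0,0,-1],[-58.5,-25.1,0,0,0,0,-1],[-64,-25.1,0,0,0,0,-1],[-67.8,-25,0,0,0,0,-1]]' 30
python3 -m jog '[[-5,0.6,0,0,0,0,-1],[-10,1.4,0,0,0,0,-1],[-15,2.5,0,0,0,0,-1],[-20,4,0,0,0,0,-1],[-24.5,5.3,0,0,0,0,-1],[-24.5,5.3,0,0,0,0,-1],[-24.5,5.3,0,0,0,0,-1]]' 30
python3 - <<'E'
from h import *
C=np.array([.5465,.1115])
S=r.read_state();p=S["position"];d=p[:2]-C;print(p,np.hypot(*d),np.degrees(np.arctan2(d[1],d[0])),S["contact_force"])
for n in("top","side"):
    im,K,M=cam(n);np.savez(n+"2.npz",im=im,K=K,M=M)
    x0,y0=(200,150) if n=="top" else (215,155)
    save(n+"2.png",cv2.resize(im[y0:y0+120,x0:x0+120],None,fx=5,fy=5,interpolation=cv2.INTER_CUBIC))
E
```

```text
time_s: 4.45
position: [0.5184, 0.0268, 0.1293]
tcp_rot: [0.0, 0.193, 0.981, 0.0]
contact_force: [-2.7, 1.8, 10.3]
width: 0.0216
finger_force: 30.0
time_s: 5.03
position: [0.5424, 0.0199, 0.1292]
tcp_rot: [-0.0, 0.194, 0.981, -0.001]
contact_force: [-1.7, -7.2, 9.9]
width: 0.0218
finger_force: 30.0
[0.54237569 0.0199343  0.12924776] 0.09165853897566684 -92.57897523826423 [-1.68021191 -7.22476572  9.87509687]
```

View pics/top2.png

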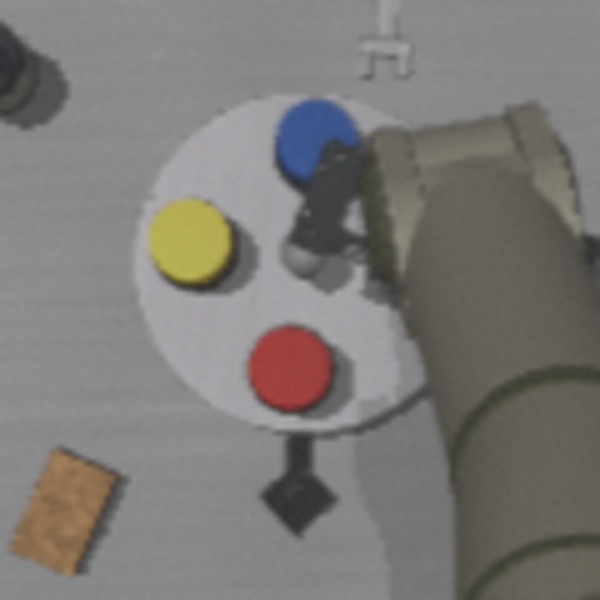

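View pics/side2.png

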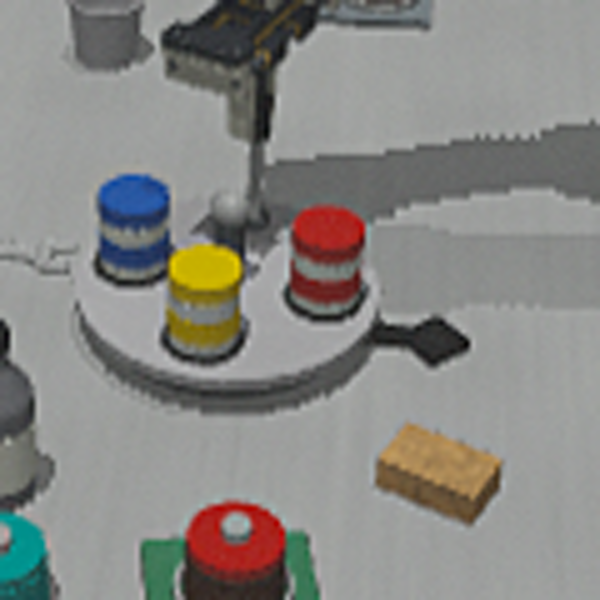

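The red lid is at top crop (290,368), nearly over the arrow at (298,495), and the gripper is still on the knob. I measure the offset.

```bash
python3 - <<'E'
from h import *
t=np.load("top2.npz");h=cv2.cvtColor(t["im"],cv2.COLOR_RGB2HSV).astype(int)
m=(((h[...,0]<8)|(h[...,0]>172))&(h[...,1]>150)&(h[...,2]>80)).astype(np.uint8);m[:,:240]=0;m[:,285:]=0;m[:205]=0;m[245:]=0
ys,xs=np.nonzero(m);c=lambda u,v,z:cast(t["K"],t["M"],u,v,z)
red=c(xs.mean(),ys.mean(),.112)[:2]
def dark(box):
    x0,y0,x1,y1=box;g=t["im"].max(2)[y0:y1,x0:x1];Y,X=np.nonzero(g<85);return X.mean()+x0,Y.mean()+y0,len(X)
hd=dark((250,243,270,258));head=c(hd[0],hd[1],.012)[:2]
tip=c(259.6,256.8,.012)[:2]
for C in([.546,.112],[.5465,.1115],[.5472,.1102]):
    C=np.array(C)
    for f in(head,tip):
        e=(f-C)/np.linalg.norm(f-C);d=red-C;print(red,hd,f,"along",d@e,"lateral mm",1e3*(e[0]*d[1]-e[1]*d[0]))
E
```

```text
[0.46799894 0.1229668 ] (np.float64(259.15384615384613), np.float64(249.008547008547), 117) [0.37666083 0.12052518] along 0.07845381598537528 lateral mm -7.03102463968043
[0.46799894 0.1229668 ] (np.float64(259.15384615384613), np.float64(249.008547008547), 117) [0.34835703 0.11955621] along 0.07836309254335244 lateral mm -7.978864404970191
[0.46799894 0.1229668 ] (np.float64(259.15384615384613), np.float64(249.008547008547), 117) [0.37666083 0.12052518] along 0.07899894338379991 lateral mm -7.285009192489749
[0.46799894 0.1229668 ] (np.float64(259.15384615384613), np.float64(249.008547008547), 117) [0.34835703 0.11955621] along 0.07890209645918228 lateral mm -8.268227684176352
[0.46799894 0.1229668 ] (np.float64(259.15384615384613), np.float64(249.008547008547), 117) [0.37666083 0.12052518] along 0.07982784521996121 lateral mm -7.957054390240511
[0.46799894 0.1229668 ] (np.float64(259.15384615384613), np.float64(249.008547008547), 117) [0.34835703 0.11955621] along 0.07971358818344607 lateral mm -9.030140970732132
```

```bash
python3 -m jog '[[-2,1.2,0,0,0,0,-1],[-4,2.5,0,0,0,0,-1],[-6,3.7,0,0,0,0,-1],[-7.5,4.7,0,0,0,0,-1],[-7.5,4.7,0,0,0,0,-1],[-7.5,4.7,0,0,0,0,-1],[-7.5,4.7,0,0,0,0,-1]]' 30
cat > m.py <<'E'
from h import *
im,K,M=cam("top");h=cv2.cvtColor(im,cv2.COLOR_RGB2HSV).astype(int)
m=(((h[...,0]<8)|(h[...,0]>172))&(h[...,1]>150)&(h[...,2]>80)).astype(np.uint8);m[:,:240]=0;m[:,285:]=0;m[:205]=0;m[245:]=0
ys,xs=np.nonzero(m);red=cast(K,M,xs.mean(),ys.mean(),.112)[:2]
for C in([.546,.112],[.5472,.1102]):
    C=np.array(C);f=np.array([.3625,.12])-C;e=f/np.linalg.norm(f);d=red-C;print(red,"along",d@e,"lateral mm",1e3*(e[0]*d[1]-e[1]*d[0]))
E
python3 m.py
```

```text
time_s: 5.72
position: [0.5506, 0.0189, 0.1292]
tcp_rot: [-0.0, 0.194, 0.981, -0.003]
contact_force: [-3.7, -15.4, 10.2]
width: 0.0212
finger_force: 30.0
[0.4672447  0.11617159] along 0.07886225353816378 lateral mm -0.7374115954460456
[0.4672447  0.11617159] along 0.0801593872504091 lateral mm -1.726807229832341
```

```bash
python3 -m jog '[[-0.9,-0.9,0,0,0,0,-1],[-1.9,-1.9,0,0,0,0,-1],[-1.9,-1.9,0,0,0,0,-1],[-1.9,-1.9,0,0,0,0,-1],[-1.9,-1.9,0,0,0,0,-1],[-1.9,-1.9,0,0,0,0,-1]]' 30
python3 m.py; python3 m.py
```

```text
time_s: 6.27
position: [0.5518, 0.0188, 0.1292]
tcp_rot: [-0.0, 0.194, 0.981, -0.001]
contact_force: [-2.7, -9.6, 8.6]
width: 0.0215
finger_force: 30.0
[0.46618291 0.11623346] along 0.0799257386955548 lateral mm -0.7529761583505091
[0.46618291 0.11623346] along 0.08122297195086688 lateral mm -1.7323317715802633
[0.46670931 0.11618403] along 0.07939767638733361 lateral mm -0.7265251705373958
[0.46670931 0.11618403] along 0.08069468347405158 lateral mm -1.7108668843370776
```

The red lid is within 2 mm of the arrow's line and not moving, and the grip force is 30 N, so I hand in.

```bash
python3 -c "
from rig import r
print(r.hand_in())"
```

```text
the job is handed in; nothing more can be done
None
```

I turned the carousel until the red jar, matching the red drum on the green stand, stood within about 2 mm of the arrow's line, and handed in at about 6 s with the gripper still holding the knob at 30 N; the hand-in gave no verdict.

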